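# Fold back the bench cupboard's bifold door and stow the instrument case

## Task

Push the cupboard's half-open bifold door at its fold hinge until both panels are folded right back at the left jamb, and leave it so. Then draw the wooden instrument case out of the dust hood by its plain end, lay it down on the leather mat and let go; pick it up off the mat again by its pull, and slide it plain end first through the doorway until it lies flat against the cupboard's rear wall with the pull towards the doorway. Do not shift or upset the other things on the bench.

Things in the scene. Friction and masses are not known exactly. Their poses are not given: they have to be found in the camera images.
- cupboard: Low fixed bench cupboard, no floor, wooden walls, clear roof. Origin: bench level, middle of the doorway, on the door line; x points into it, away from the robot, y to the left jamb, z up. Doorway 210 mm wide; side walls 12 mm thick from x = 0. Rear wall's inner face at x = 163 mm. Roof from x = 10 to 173 mm, underside 62 and top 70 mm above the bench.
- door_a (a joint): Angle (rad) of the left panel from the door line: 0 shut, both panels flat across the doorway; 1.45 (stop) folded right back, both standing out from the left jamb towards the robot. The right panel follows, its free edge running along the door line to the left. Panels 100 mm wide, 8 thick, 4 to 64 mm above the bench. Stiff hinges (1 to 3 N at the fold); stays where left.
- fold (a point): Point on the axis of the upright steel hinge barrel joining the panels, 90 mm above the bench. Barrel 18 mm in diameter, free above the panels from 64 to 100 mm above the bench. As door_a grows it moves on a circle of 100 mm radius about point jamb, from the door line out towards the robot, then to the left.
- jamb (a point): Upright axis of the left panel's hinge at the left jamb (0, 100 mm in the cupboard's frame), point 66 mm above the bench. Fixed to the cupboard. Folded back, the door takes up the leftmost 35 mm of the doorway.
- case_mid (a point): Centre of the box of the loose wooden case, 22 mm above its underside. Box 125 mm long (x, towards the plain end), 48 wide (y), 44 high (z up); the pull is on the -x end; 155 mm long in all, 0.2 to 0.35 kg. At the start it lies on the bench, pull in the dust hood, 62 to 78 mm of the plain end sticking out.
- pull: Pull of the case, a wooden block 30 mm long (x of the case), 18 mm wide (y), 32 mm high on the end of the box. Origin at its centre, 77.5 mm from the middle of the box and 20 mm above the case's underside; axes as the case's. Rigidly part of the case.
- hood: White dust hood, open at the front, fixed. Origin at bench level in the middle of its mouth, x pointing into the hood (away from the robot), z up. Inner width 62 mm, outer 74 mm, 118 mm deep (rear wall's inner face at x = 110 mm), roof underside 62 mm and clear roof's top 68 mm above the bench; no floor.
- mat: Brown leather mat fixed to the bench, 130 mm (x) by 190 mm (y), 3 mm thick, origin at bench level in its middle.
- jar: Bystander: glass jar, 56 mm in diameter, 65 mm high, upright; origin at its foot.
- bottle: Bystander: small amber bottle, 40 mm in diameter, 85 mm high, upright; origin at its foot.
- loupe: Bystander: black eye loupe, 42 mm in diameter, 40 mm high; origin at its foot.
- dish: Bystander: covered glass dish, 72 mm in diameter, 22 mm high; origin at its foot.
- screwdriver: Bystander: screwdriver 150 mm long lying on the bench along its x.
- brush: Bystander: brush 150 mm long lying on the bench along its x.
Not all that is in view belongs to the job. Of the things that look like the mat, take the one that is farthest to the robot's right at the start.

How it is judged:
On the way, in this order (a step that is already met when the one before it is completed fails the run):
1. the bifold door is folded right back (door_a above 1.3 rad) while the case is still in the hood (value of joint door_a above 1.3 rad and distance of case_mid from where it was at the start of the episode below 0.03 m), for 0.2 s.
2. the case lies flat on the leather mat (its middle within 70 mm of the mat's), let go (horizontal distance between case_mid and mat below 0.07 m and height (world z) of case_mid below 0.03 m and angle between case_mid's own z axis and vertical below 0.1 rad and contact force between the fingers and case below 0.05 N and linear speed of case below 0.02 m/s), for 0.2 s.
3. the case is lifted off the mat by its pull (contact force between the fingers and pull above 1 N and height (world z) of case_mid above 0.031 m), for 0.1 s.
At the end, for the whole second after the job is handed in: The door is folded back (door_a above 1.3 rad); the case lies flat inside the cupboard, plain end within 8 mm of the rear wall, pull towards the doorway, at rest and let go (value of joint door_a above 1.3 rad and x of pull in the frame of cupboard above 0.015 m and x of case_mid in the frame of cupboard between 0.085 and 0.12 m and horizontal distance between case_mid and cupboard below 0.14 m and angle between case_mid's own z axis and vertical below 0.08 rad and height (world z) of case_mid below 0.027 m and linear speed of case below 0.01 m/s and contact force between the fingers and case below 0.05 N); the robot touches nothing.
It fails at once if a bystander shifted by more than 30 mm (distance of any of jar, bottle, loupe, dish, screwdriver, brush from where it was at the start of the episode above 0.03 m).
It fails at once if the jar, bottle or loupe tipped over (angle between any of jar, bottle, loupe's own z axis and vertical above 0.5 rad).
It also fails if it takes over 72 s, if anything falls off the work surface, if the arm or the gripper's body presses on something with over 40 N, if the wrist force passes 120 N, or if a joint passes its speed limit or range.

## Robot

A 6-joint arm with a two-finger parallel gripper is mounted at the origin on the work surface. World frame = base frame: x ahead of the robot, y to its left, z up, the work surface at z = 0. Lengths are in m, angles in rad, forces in N, time in s.
With the tool pointing down it reaches from about 0.275 to 0.825 m from the base axis. Payload 4.9 kg.
Tool frame: the origin (TCP) lies midway between the tips of the shut fingers; the grasp point (between the pads) lies 19 mm behind it (grip_point_offset is the distance from the TCP to the grasp point, in m); z points along the fingers, y is the line along which they close (so a half turn about z gives the same grasp; the last joint's range is limited). The gripper opens to 85 mm and grips with 20 to 120 N. Pads are 22 mm wide; open, the fingers measure 114 mm over their backs; the gripper's body (76 mm by 85 mm) begins 54 mm behind the grasp point. The pads swing forward as they close: fully open they stand 13 mm farther back than shut.
Start: joints at [-1.438, 0.326, -0.193, 1.052, 0, 1.437], TCP at [0.145, -0.531, 0.231] pointing down, gripper open.
Joint ranges: [-2.65, 2.65], [-0.97, 1.79], [-1.3, 1.35], [-1.93, 2.1], [-1.47, 1.37], [-3.14, 3.14]. Speed limits (rad/s): [2.57, 2.57, 3.14, 3.14, 3.14, 3.14].

## Interface

Orientations are given as a rotation vector (axis times angle).
In Python, from cell import * gives the robot as it stands. Calls block until the motion is done:
- movep(position, orientation): joint-space move of the TCP to a pose.
- move_l(position, velocity=0.15, rot=None, until_force=None): straight line of the TCP; rot=None keeps the orientation; velocity is the mean speed in m/s. With until_force (N) it stops when the force on the tool has changed by that much, and returns True; else False.
- set_joints(angles): joint-space move.
- let_go() and grab(newtons=None): open the fingers fully, or close them until they stop; newtons is the grip in N (None keeps the last).
- sleep(seconds).
- ik(position, orientation): joint angles nearest the present ones, or None.
- get_state(): the state.
- grab_frame(name): name is "scene" or "side" or "wrist"; returns a dict with "img" (384x512x3 uint8, red, green, blue), "fx", "fy", "cx", "cy" (pixels), "k1" (the pictures are not rectified: a ray, as slopes to the right and down, at radius r is drawn at 1 + k1 r^2 times it, then the intrinsics apply), "cam_to_world" (4x4, takes a point from camera to world coordinates); the wrist camera has in their place "T_tool_cam" (4x4, takes a point from camera to tool coordinates, whose origin is the TCP and whose axes are the flange's). Camera axes: x right, y down, z forward; pixel columns grow to the right and rows downward; lengths in m; the calibration is good to about 2 mm. A picture is of the moment at which its call begins: read the wrist's pose just before it. There is no depth.
A pose or a line that the arm cannot do raises MotionError and nothing moves.
- sign_off(): hands the job in; it is judged then, once.
Trained networks look in the newest picture that a camera, given by its name, has taken for a name from the list of things; names that differ only in an ending like _2 or _b are one class to them, and where a whole thing is asked for, a point or a joint stands for the part that bears it (a point fixed in the world has none). Each returns a list of dicts, best first, with "score" (0 to 1); they miss things now and then, are a little off and sometimes report something else, mostly with a low value. They report only what shows in the picture. A call takes as long as a camera call. They do not tell look-alikes from the thing itself.
- spot_in(camera, name): "centre" ([column, row] in pixels, amid what is visible of it).
- silhouettes(camera, name): "mask" (384x512 bool, what is visible of it) and "centre" ([column, row] in pixels, amid what is visible of it).
- tip_of(camera, name): "centre" ([column, row] in pixels: a listed point, or the origin of a listed thing).
The state is a dict: "clock": time; "q": joint angles; "joint_velocities": joint speeds; "tau": joint torques, N m; "position": TCP position; "eef_rot": TCP orientation; "contact_force": force on the tool from outside, world axes, zero at the start; "wrist_torque": the same for the moment, N m; "finger_gap": opening from 0.0 (shut) to 1.0 (fully open); "grasp_force": force on a finger pad.
Only numpy, scipy, OpenCV 4.12 (cv2) and the standard library are available. Lean on these libraries where they do the work, as an engineer would, in place of code of your own. Each camera call takes 0.05 s, during which the arm holds its last target. There are 200 camera calls.

## Working session

There is one attempt and no reset: what is moved stays moved. The work goes in short steps, each a Python script; the robot and the scene stay as the last script left them, time stands still between calls to the robot, and variables do not carry over. Pictures are saved under pics/ and viewed, at most 11 in all, crops included, and the job is handed in when it is done.

```bash
ls; mkdir -p pics; cat > h.py <<'E'
from cell import *
import numpy as np, cv2
from scipy.spatial.transform import Rotation as R
def ray(f,px,T=None):
    K=np.array([[f["fx"],0,f["cx"]],[0,f["fy"],f["cy"]],[0,0,1.]])
    p=cv2.undistortPoints(np.array([[px]],float),K,np.array([f["k1"],0,0,0.]))[0,0]
    T=f["cam_to_world"] if T is None else T
    T=np.array(T); return T[:3,3],T[:3,:3]@np.array([p[0],p[1],1])
def at_z(f,px,z,T=None):
    o,d=ray(f,px,T); return o+d*(z-o[2])/d[2]
def toolT(s):
    T=np.eye(4);T[:3,:3]=R.from_rotvec(s["eef_rot"]).as_matrix();T[:3,3]=s["position"];return T
def wrist():
    s=get_state(); f=grab_frame("wrist"); return f,toolT(s)@np.array(f["T_tool_cam"])
def project(f,P,T=None):
    T=np.linalg.inv(np.array(f["cam_to_world"] if T is None else T))
    c=T[:3,:3]@np.asarray(P,float)+T[:3,3]; a=c[:2]/c[2]; a=a*(1+f["k1"]*(a@a))
    return np.array([f["fx"]*a[0]+f["cx"],f["fy"]*a[1]+f["cy"]])
def down(yaw):  # tool z down, tool y axis (closing line) at world angle yaw
    y=np.array([np.cos(yaw),np.sin(yaw),0]);z=np.array([0,0,-1.]);x=np.cross(y,z)
    return R.from_matrix(np.c_[x,y,z]).as_rotvec()
def save(f,n): cv2.imwrite("pics/"+n,cv2.cvtColor(f["img"],cv2.COLOR_RGB2BGR))
E
python3 - <<'E'
from h import *
fs={c:grab_frame(c) for c in("scene","side")}
for c,f in fs.items():
    save(f,c+"0.png"); print(c,np.round(f["cam_to_world"],3).tolist(),f["fx"],f["k1"])
    for n in["cupboard","jamb","fold","case_mid","pull","hood","mat","jar","bottle","loupe","dish","screwdriver","brush"]:
        try:
            t=tip_of(c,n)
            for r in t[:3]:
                z={"jamb":.066,"fold":.09,"case_mid":.022,"pull":.02}.get(n,0)
                print(c,n,round(r["score"],2),np.round(r["centre"]),np.round(at_z(f,r["centre"],z)[:2],3))
        except Exception as e: print(n,e)
E
```

```text
pics
scene [[0.745, 0.466, -0.478, 1.115], [0.667, -0.528, 0.525, -0.757], [-0.008, -0.71, -0.704, 1.08], [0.0, 0.0, 0.0, 1.0]] 489.4720990633589 -0.017630573497855975
scene cupboard 0.61 [332. 205.] [0.602 0.146]
scene jamb 0.86 [350. 168.] [0.582 0.256]
scene fold 0.72 [331. 206.] [0.645 0.068]
scene fold 0.56 [324. 177.] [0.56  0.149]
scene case_mid 0.88 [214. 287.] [ 0.556 -0.306]
scene hood 0.96 [213. 299.] [ 0.567 -0.324]
scene mat 0.75 [262. 225.] [ 0.495 -0.053]
scene mat 0.7 [255. 122.] [0.15  0.302]
scene jar 0.69 [183. 339.] [ 0.593 -0.45 ]
scene bottle 0.72 [305. 260.] [ 0.667 -0.072]
scene loupe 0.44 [344. 137.] [0.443 0.442]
scene dish 0.64 [301. 144.] [0.352 0.314]
scene screwdriver 0.76 [143. 284.] [ 0.397 -0.414]
scene brush 0.62 [322. 127.] [0.352 0.436]
side [[-0.563, -0.516, 0.645, -0.486], [-0.826, 0.366, -0.428, 0.583], [-0.016, -0.774, -0.633, 0.964], [0.0, 0.0, 0.0, 1.0]] 460.1920582158229 -0.19190219640220565
side cupboard 0.77 [192. 204.] [0.599 0.138]
side jamb 0.67 [163. 202.] [0.588 0.24 ]
side fold 0.93 [192. 188.] [0.57  0.143]
side mat 0.85 [262. 196.] [ 0.5   -0.072]
side mat 0.84 [215. 320.] [0.159 0.306]
side jar 0.62 [330. 150.] [ 0.58  -0.435]
side bottle 0.51 [233. 172.] [ 0.675 -0.063]
side loupe 0.81 [122. 273.] [0.448 0.446]
side dish 0.56 [171. 274.] [0.365 0.33 ]
side screwdriver 0.48 [356. 175.] [ 0.409 -0.408]
side brush 0.7 [140. 290.] [0.36  0.427]
```

```bash
python3 -c "
import cv2,numpy as np
a=[cv2.resize(cv2.imread('pics/%s0.png'%c),(800,600)) for c in('scene','side')]
cv2.imwrite('pics/s_big.png',a[0]);cv2.imwrite('pics/d_big.png',a[1])"
```

```text
(no output)
```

View pics/scene0.png

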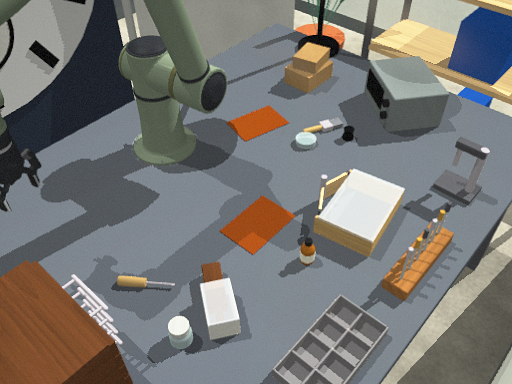

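View pics/side0.png

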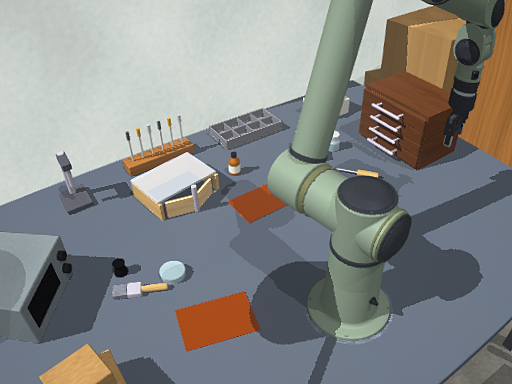

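The task mat is the one at scene pixel (262,225), about (0.497, -0.06). The look-alike is at (255,122), y = +0.30, farther left. The case's plain end shows brown at (212,270), in the white hood at (220,305). The bifold barrel is near (324,178). Next I'll look from the wrist.

```bash
python3 - <<'E'
from h import *
s=get_state();print(R.from_rotvec(s["eef_rot"]).as_matrix().round(2).tolist())
ims=[]
for i,(p,yaw) in enumerate([((0.40,-0.27,0.36),np.pi/2),((0.42,0.12,0.38),np.pi/2)]):
    for y in(yaw,yaw-np.pi):
        try: movep(p,down(y));print("ok",i,y);break
        except MotionError as e: print(e)
    f,T=wrist(); ims.append(f["img"])
    if i==0: print(np.round(f["T_tool_cam"],3).tolist(),f["k1"])
    for n,z in[("cupboard",0),("jamb",.066),("fold",.09),("case_mid",.022),("hood",0),("mat",0),("bottle",0),("jar",0)]:
        for r in tip_of("wrist",n)[:2]:
            print(i,n,round(r["score"],2),np.round(r["centre"]),np.round(at_z(f,r["centre"],z,T)[:2],4))
    np.savez(f"pics/w{i}.npz",T=T,img=f["img"],k=[f[k] for k in("fx","fy","cx","cy","k1")])
a=np.hstack(ims); cv2.imwrite("pics/w01.png",cv2.cvtColor(cv2.resize(a,(800,300),interpolation=cv2.INTER_AREA),cv2.COLOR_RGB2BGR)); 
b=np.vstack([cv2.resize(a[:,:512],(400,300)),cv2.resize(a[:,512:],(400,300))])
for i,im in enumerate(ims): cv2.imwrite(f"pics/w{i}.png",cv2.cvtColor(im,cv2.COLOR_RGB2BGR))
print(get_state()["clock"])
E
```

```text
[[0.96, 0.26, 0.0], [0.26, -0.96, -0.0], [0.0, 0.0, -1.0]]
ok 0 1.5707963267948966
[[0.0, -0.958, -0.288, 0.072], [1.0, 0.0, -0.0, -0.0], [0.0, -0.288, 0.958, -0.142], [0.0, 0.0, 0.0, 1.0]] 0.016102298994399526
0 cupboard 0.87 [450. 250.] [0.6066 0.1355]
0 fold 0.92 [499. 256.] [0.566  0.1458]
0 fold 0.49 [182. 159.] [ 0.3982 -0.3833]
0 case_mid 0.71 [236. 233.] [ 0.5581 -0.3073]
0 case_mid 0.49 [452. 248.] [0.5891 0.1209]
0 hood 0.77 [237. 232.] [ 0.5648 -0.3074]
0 mat 0.79 [364. 195.] [ 0.4855 -0.0557]
0 jar 0.62 [164. 246.] [ 0.5972 -0.4601]
ok 1 1.5707963267948966
1 cupboard 0.68 [264. 235.] [0.6038 0.1388]
1 jamb 0.84 [314. 241.] [0.5834 0.2306]
1 fold 0.78 [265. 239.] [0.5663 0.1373]
1 hood 0.81 [ 47. 220.] [ 0.5662 -0.315 ]
1 mat 0.74 [169. 265.] [ 0.6764 -0.0724]
1 mat 0.64 [168. 182.] [ 0.4854 -0.0574]
1 bottle 0.37 [169. 262.] [ 0.6676 -0.0709]
1 bottle 0.34 [266. 238.] [0.6102 0.1434]
5.6417
```

View pics/w0.png

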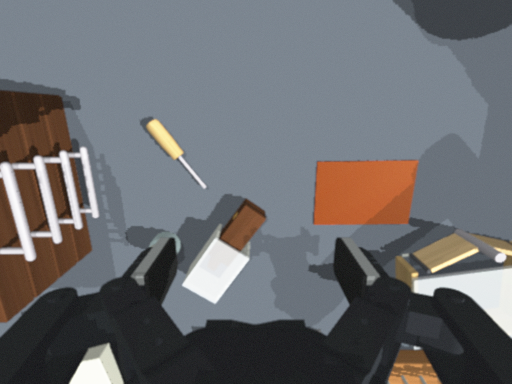

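View pics/w1.png

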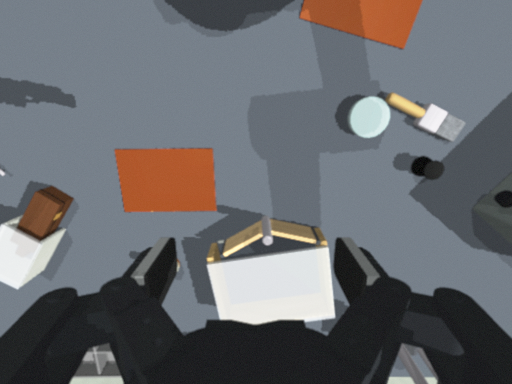

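w0 shows the case's plain end (brown) at (243,224), coming out of the white hood at (217,265). The jar is at (165,243) and the screwdriver at (175,150). w1 shows the mat at (167,180), the barrel top at (267,239), the cupboard roof's front edge from about (210,265) to (328,246), and the bottle near (175,265). I'll fit the edges.

```bash
cat > fit.py <<'E'
from h import *
def L(i):
    d=np.load(f"pics/w{i}.npz");return dict(zip(("fx","fy","cx","cy","k1"),d["k"])),d["T"],d["img"]
def quad(m,f,T,z,eps=.03):
    m=cv2.morphologyEx(m.astype(np.uint8),cv2.MORPH_OPEN,np.ones((3,3)))
    c=max(cv2.findContours(m,0,cv2.CHAIN_APPROX_NONE)[0],key=cv2.contourArea)
    P=np.array([at_z(f,p[0],z,T)[:2] for p in c])*1000
    r=cv2.minAreaRect(P.astype(np.float32)); ap=cv2.approxPolyDP(P.astype(np.float32),8,True)[:,0]
    return np.round(r[0]),np.round(r[1]),round(r[2],1),ap.round().tolist()
f,T,im=L(1); h=cv2.cvtColor(im,cv2.COLOR_RGB2HSV).astype(int)
w=(h[...,1]<40)&(h[...,2]>185)
m=w.copy();m[:,:190]=0;m[:,350:]=0;print("cup",quad(m,f,T,.07))
print("mat",quad((h[...,0]<14)&(h[...,1]>190)&(h[...,2]>170)&(np.arange(512)<230),f,T,.003))
f,T,im=L(0); h=cv2.cvtColor(im,cv2.COLOR_RGB2HSV).astype(int)
w=(h[...,1]<40)&(h[...,2]>185)
m=w.copy();m[:,:182]=0;m[:,265:]=0;m[:215]=0;print("hood",quad(m,f,T,.068))
print("mat",quad((h[...,0]<14)&(h[...,1]>190)&(h[...,2]>170),f,T,.003))
b=(h[...,1]>90)&(h[...,0]<20);b[:,:210]=0;b[:,275:]=0
print("case",quad(b,f,T,.044)); print(h[205:250:8,243].tolist())
E
python3 fit.py
```

```text
cup (array([692., 153.]), array([164., 235.]), 9.1, [[595.0, 256.0], [630.0, 28.0], [753.0, 45.0], [768.0, 127.0], [755.0, 168.0], [763.0, 232.0], [753.0, 280.0]])
mat (array([532., -27.]), array([48., 20.]), 90.0, [[540.0, -51.0], [529.0, -15.0], [540.0, -3.0], [527.0, -2.0], [522.0, -45.0]])
hood (array([ 614., -346.]), array([ 76., 122.]), 55.8, [[545.0, -339.0], [636.0, -406.0], [681.0, -354.0], [589.0, -284.0]])Traceback (most recent call last):
  File "fit.py", line 17, in <module>
    print("mat",quad((h[...,0]<14)&(h[...,1]>190)&(h[...,2]>170),f,T,.003))
                ~~~~^^^^^^^^^^^^^^^^^^^^^^^^^^^^^^^^^^^^^^^^^^^^^^^^^^^^^^
  File "fit.py", line 6, in quad
    c=max(cv2.findContours(m,0,cv2.CHAIN_APPROX_NONE)[0],key=cv2.contourArea)
ValueError: max() iterable argument is empty
```

```bash
cat >> h.py <<'E'
CY=np.deg2rad(8.9); CO=np.array([.6017,.1388]); CX=np.array([np.cos(CY),np.sin(CY)]); CYv=np.array([-np.sin(CY),np.cos(CY)])
def cup(x,y,z): return np.r_[CO+x*CX+y*CYv,z]
E
cat > door.py <<'E'
from h import *
def wp(a,off,z=.077):
    return cup(-.1*np.sin(a)+off*np.cos(a), .1-.1*np.cos(a)-off*np.sin(a), z), down(np.pi-a+CY)
grab(30)
p,r=wp(.33,.036,.16); print(p); movep(p,r); print(get_state()["q"])
p,_=wp(.33,.036); move_l(p,.1)
f0=np.array(get_state()["contact_force"])
for a in np.r_[np.arange(.40,1.30,.15),1.3,1.4,1.45]:
    p,r=wp(a,.0235)
    hit=move_l(p,.08,rot=r,until_force=15)
    print(round(a,2),hit,np.round(np.array(get_state()["contact_force"])-f0,1))
    if hit: break
p,_=wp(a,.06); 
q=cup(-.1*np.sin(a)+.05*np.cos(a),.1-.1*np.cos(a)-.05*np.sin(a),.077)
move_l(q,.15); move_l(np.r_[q[:2],.30],.25)
f,T=wrist(); save(f,"door1.png")
for c in("wrist","scene","side"):
    if c!="wrist": f=grab_frame(c); T=None
    for n,z in(("fold",.09),("jamb",.066)):
        for t in tip_of(c,n)[:2]:
            P=at_z(f,t["centre"],z,T)[:2]-CO
            print(c,n,round(t["score"],2),np.round(t["centre"]),"cup:",np.round([P@CX,P@CYv],3))
print(get_state()["clock"])
E
python3 door.py
```

```text
[0.60430332 0.13286148 0.16      ]
[ 9.72585179e-02  5.03302716e-01 -1.06631553e-01  9.60239474e-01
  2.55563294e-05 -1.29826207e+00]
0.4 False [-1.4  0.7 -0.4]
0.55 False [-0.3  0.6 -1.3]
0.7 False [-0.6  1.  -2.1]
0.85 False [ 0.4  0.3 -1.6]
1.0 False [-0.8  0.9 -1.1]
1.15 False [ 0.1  0.2 -0.9]
1.3 False [-1.   1.1 -1.9]
1.4 False [ 0.4  0.3 -1.5]
1.45 False [-0.3  0.5 -1.7]
wrist fold 0.92 [292. 173.] cup: [-0.093  0.088]
wrist jamb 0.67 [286. 228.] cup: [-0.003  0.097]
scene fold 0.73 [317. 157.] cup: [-0.1    0.084]
scene jamb 0.9 [348. 167.] cup: [-0.008  0.12 ]
scene jamb 0.53 [344. 134.] cup: [-0.088  0.258]
side fold 0.93 [183. 208.] cup: [-0.093  0.088]
side jamb 0.83 [162. 203.] cup: [-0.002  0.106]
13.4417
```

```bash
python3 - <<'E'
from h import *
yaw=np.deg2rad(53)
movep((.50,-.265,.25),down(yaw)); let_go()
f,T=wrist(); save(f,"case.png")
np.savez("pics/w2.npz",T=T,img=f["img"],k=[f[k] for k in("fx","fy","cx","cy","k1")])
m=silhouettes("wrist","case_mid")
for s in m[:2]: print(s["score"],s["centre"],s["mask"].sum())
M=m[0]["mask"].astype(np.uint8)
c=max(cv2.findContours(M,0,cv2.CHAIN_APPROX_NONE)[0],key=cv2.contourArea)
ap=cv2.approxPolyDP(c,6,True)[:,0]
for p in ap: print(p,at_z(f,p,.044,T)[:2].round(4),at_z(f,p,0,T)[:2].round(4))
for n,z in(("case_mid",.022),("hood",0),("mat",0)):
    for t in tip_of("wrist",n)[:2]: print(n,t["score"],at_z(f,t["centre"],z,T).round(3))
print(get_state()["clock"])
E
```

```text
0.9 [250.9, 197.4] 2206
[239 167] [ 0.4863 -0.281 ] [ 0.4919 -0.2886]
[238 228] [ 0.5549 -0.3363] [ 0.5691 -0.3509]
[271 228] [ 0.583  -0.2989] [ 0.6008 -0.3087]
[270 168] [ 0.5121 -0.249 ] [ 0.5209 -0.2525]
case_mid 0.98 [ 0.555 -0.31   0.022]
mat 0.95 [ 0.481 -0.057  0.   ]
16.0583
```

View pics/case.png

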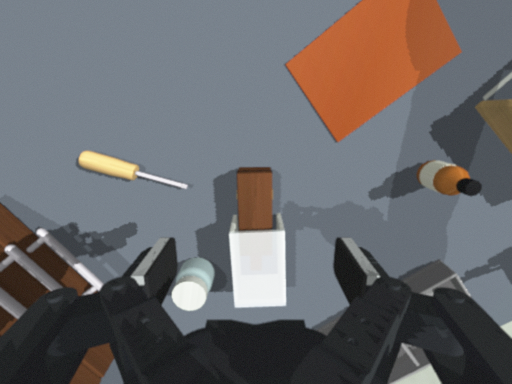

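The case's plain end is at image rows 167–174, columns 239–270. Its foot is at (0.506,-0.271) with case yaw about 143°. That gives case_mid (0.556,-0.308), which agrees with the network. I'll grip 22 mm behind the plain end.

```bash
python3 - <<'E'
from h import *
cy=np.deg2rad(143); u=np.array([np.cos(cy),np.sin(cy)]); end=np.array([.5064,-.2706]); g=end-.022*u
r=down(cy-np.pi/2); z0=.007
ty=CY-np.pi/2; mat=np.array([.486,-.057]); t=mat+.0405*CX
print(ik(np.r_[t,.12],down(ty)))
movep(np.r_[g,.12],r); print(move_l(np.r_[g,z0],.12,until_force=12))
grab(80); s=get_state(); print("gap",s["finger_gap"],s["grasp_force"])
move_l(np.r_[g,z0+.005],.05); print(move_l(np.r_[g+.125*u,z0+.005],.12,until_force=25))
move_l(np.r_[g+.125*u,.115],.2)
s=get_state(); print("gap",s["finger_gap"],s["grasp_force"],s["contact_force"],s["clock"])
movep(np.r_[t,.115],down(ty))
s=get_state(); print(s["position"],s["q"],s["clock"])
f=grab_frame("scene");save(f,"carry.png")
E
```

```text
[-0.23588179  0.39028804 -0.40835725  0.77215104  0.          2.75037656]
False
gap 0.5519949902937715 83.14340114593506
False
gap 0.5485077746588444 82.36519575119019 [-0.31013697 -0.14541308 -3.85664185] 20.2917
[ 0.52589021 -0.0508488   0.11478316] [-2.36145673e-01  3.96500365e-01 -4.14381927e-01  7.60246610e-01
 -6.21405362e-06  2.75008570e+00] 22.6083
```

View pics/carry.png

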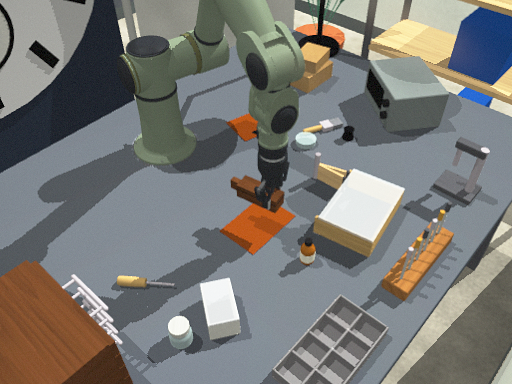

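The case is held level above the mat at (258,193), with its pull towards the robot. The hood at (220,305) is empty and the door is folded at (320,170). Next I'll lay the case down and look.

```bash
python3 - <<'E'
from h import *
s=get_state();p=np.array(s["position"])
print(move_l([p[0],p[1],.030],.12), move_l([p[0],p[1],.0095],.03,until_force=6)); print(get_state()["position"][2])
let_go(); sleep(.3)
print(get_state()["contact_force"])
move_l([p[0],p[1],.14],.2)
t=np.array([.486,-.057])-.0775*CX
movep(np.r_[t-.04*CX,.22],down(CY+np.pi/2))
f,T=wrist(); save(f,"mat.png")
for n,z in(("pull",.023),("case_mid",.025),("mat",0)):
    for x in tip_of("wrist",n)[:2]: print(n,round(x["score"],2),np.round(x["centre"]),at_z(f,x["centre"],z,T).round(4))
for n in("pull","case_mid"):
  for x in silhouettes("wrist",n)[:1]:
    c=max(cv2.findContours(x["mask"].astype(np.uint8),0,cv2.CHAIN_APPROX_NONE)[0],key=cv2.contourArea)
    P=np.array([at_z(f,q[0],.047,T)[:2] for q in c])*1000
    print(n,x["score"],cv2.minAreaRect(P.astype(np.float32)))
    for q in cv2.approxPolyDP(c,5,True)[:,0]: print(q,at_z(f,q,.047,T)[:2].round(4),at_z(f,q,.003,T)[:2].round(4))
print(get_state()["clock"])
E
```

```text
False True
0.010868090577777073
[ 0.4866545  -1.24562455 -0.0551493 ]
pull 0.8 [254. 201.] [ 0.413  -0.0706  0.023 ]
case_mid 0.78 [251. 253.] [ 0.4896 -0.0621  0.025 ]
pull 0.62 ((405.61279296875, -72.00741577148438), (35.54120635986328, 16.41025161743164), 8.906508445739746)
[250 188] [ 0.3887 -0.0789] [ 0.4013 -0.0778]
[247 213] [ 0.4218 -0.0778] [ 0.439  -0.0765]
[258 215] [ 0.4223 -0.0636] [ 0.4396 -0.0604]
[259 190] [ 0.3895 -0.0676] [ 0.4023 -0.065 ]
case_mid 0.55 ((468.4021301269531, -60.838626861572266), (163.07962036132812, 51.4952507019043), 8.96267032623291)
[248 188] [ 0.3891 -0.0814] [ 0.4018 -0.0806]
[247 206] [ 0.4125 -0.0792] [ 0.4284 -0.0781]
[235 218] [ 0.4308 -0.0918] [ 0.4494 -0.0925]
[237 296] [ 0.5462 -0.0734] [ 0.5809 -0.0716]
[271 300] [ 0.5454 -0.0255] [ 0.5799 -0.017 ]
[272 214] [ 0.4182 -0.0464] [ 0.435  -0.0407]
[260 205] [ 0.4087 -0.0633] [ 0.4241 -0.06  ]
[259 188] [ 0.387 -0.068] [ 0.3994 -0.0654]
28.775
```

View pics/mat.png

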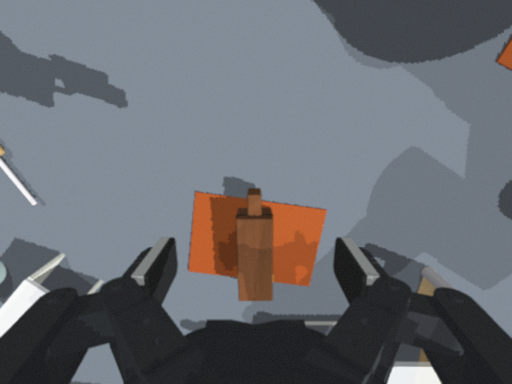

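The case lies on the mat with its yaw at about 9° and its pull at (254,200), matching the plan. I'll pick it up by the pull and insert it.

```bash
python3 - <<'E'
from h import *
r=down(CY+np.pi/2); mid=np.array([.487,-.060]); g=mid-.0805*CX
movep(np.r_[g,.12],r); print(move_l(np.r_[g,.012],.1,until_force=12))
grab(100); s=get_state(); print("gap",s["finger_gap"],s["grasp_force"])
move_l(np.r_[g,.062],.1); sleep(.2)
s=get_state(); print("gap",s["finger_gap"],s["grasp_force"],s["contact_force"],s["clock"])
f=grab_frame("scene"); save(f,"pick.png")
a=lambda mx,z: cup(mx-.0805,-.02,z)
move_l(a(-.10,.062),.15); move_l(a(-.10,.013),.1)
f,T=wrist(); save(f,"pre.png")
print(move_l(a(.060,.013),.1,until_force=15))
f,T=wrist(); save(f,"ins.png")
s=get_state(); print("gap",s["finger_gap"],s["grasp_force"],s["contact_force"],s["position"],a(.060,.013),s["clock"])
E
python3 -c "
import cv2,numpy as np
a=[cv2.imread('pics/%s.png'%c) for c in('pre','ins','pick')]
cv2.imwrite('pics/m.png',np.hstack([cv2.resize(a[0],(400,300)),cv2.resize(a[1],(400,300))]))"
```

```text
False
gap 0.1916735719994185 97.32680797576904
gap 0.19099407672658889 97.47139692306519 [-0.57858329 -0.04884443 -3.86471625] 32.0
False
gap 0.19158261432784235 97.47435092926025 [ 0.12540636  0.85650427 -2.96157482] [0.5839853  0.11582299 0.01298519] [0.58454103 0.11586924 0.013     ] 35.7917
```

View pics/m.png

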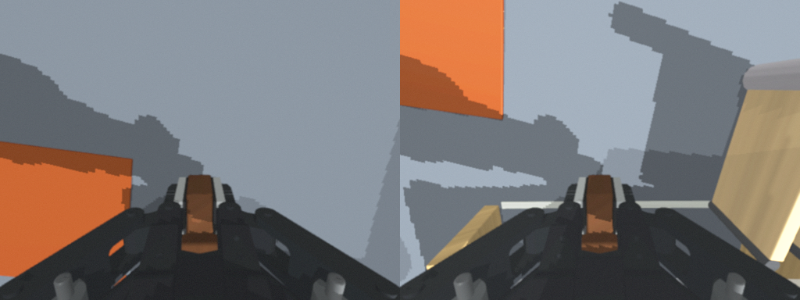

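The right half shows the pull held at (600,205), the case inside the doorway and the folded panel clear at (745,190). Next I'll lower it, let go, back off and push it home with shut, tilted fingers.

```bash
python3 - <<'E'
from h import *
p=np.array(get_state()["position"])
print(move_l([p[0],p[1],.008],.03,until_force=6),get_state()["position"][2])
let_go(); 
b=cup(-.075,-.02,.010); move_l(b,.1); grab(30)
t=np.deg2rad(20); z=np.r_[np.sin(t)*CX,-np.cos(t)]; y=np.r_[CYv,0]; rt=R.from_matrix(np.c_[np.cross(y,z),y,z]).as_rotvec()
move_l(cup(-.075,-.02,.020),.1,rot=rt)
sleep(.2)
print(move_l(cup(-.030,-.02,.020),.06,until_force=10))
hit=move_l(cup(.001,-.02,.020),.03,until_force=7)
q=np.array(get_state()["position"]);d=q[:2]-CO;print(hit,get_state()["contact_force"],[d@CX,d@CYv],q[2])
move_l(cup(-.08,-.02,.020),.1); movep(cup(-.16,-.02,.24),down(CY+np.pi/2))
f,T=wrist(); save(f,"fin.png")
for n,z in(("pull",.020),("case_mid",.022),("fold",.09)):
    for x in tip_of("wrist",n)[:2]:
        P=at_z(f,x["centre"],z,T)[:2]-CO; print(n,round(x["score"],2),np.round(x["centre"]),np.round([P@CX,P@CYv],4))
print(get_state()["clock"])
E
```

```text
True 0.009410046177257003
False
True [-0.27676152 -0.39366132  0.60406994] [np.float64(-0.0017275701670436596), np.float64(-0.019856126745472363)] 0.018876414421520448
fold 0.9 [345. 225.] [-0.1028  0.0861]
fold 0.64 [484. 204.] [-0.1298  0.2408]
42.9333
```

View pics/fin.png

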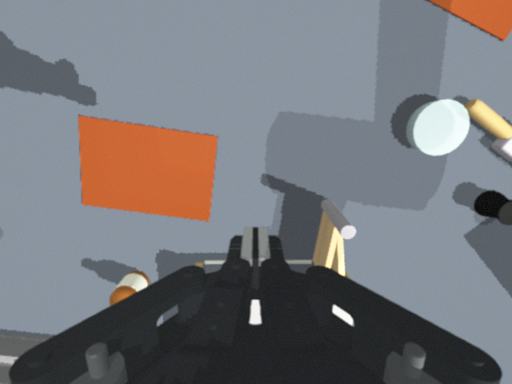

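```bash
python3 - <<'E'
from h import *
let_go()
movep(cup(-.20,-.02,.16),down(CY+np.pi/2))
f,T=wrist(); save(f,"fin2.png")
print("exp pull end px",project(f,cup(.008,-.02,.036),T),project(f,cup(-.005,-.02,.036),T),"lintel",project(f,cup(.01,-.02,.062),T))
for n,z in(("pull",.020),("case_mid",.022)):
    for x in tip_of("wrist",n)[:2]:
        P=at_z(f,x["centre"],z,T)[:2]-CO; print(n,round(x["score"],2),np.round(x["centre"]),np.round([P@CX,P@CYv],4))
print(get_state()["clock"])
E
```

```text
exp pull end px [255.42109467 344.22853466] [255.42598849 335.81837983] lintel [255.44817754 364.51461395]
44.3167
```

View pics/fin2.png

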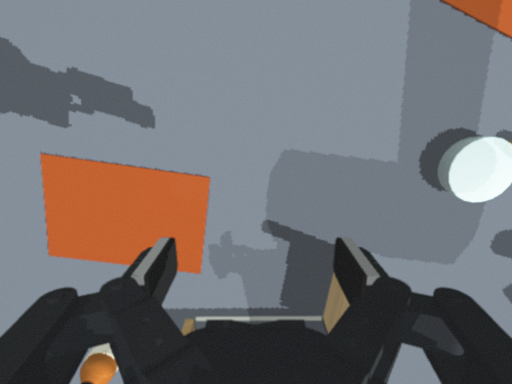

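```bash
python3 - <<'E'
from h import *
movep(cup(-.13,-.02,.26),down(CY+np.pi/2))
f,T=wrist()
for x in(.008,-.005,-.02): print(x,project(f,cup(x,-.02,.036),T).round())
print("lintel",project(f,cup(.01,-.02,.07),T).round(),get_state()["clock"])
c=np.round(project(f,cup(.0,-.02,.036),T)).astype(int)
im=f["img"][c[1]-50:c[1]+50,c[0]-80:c[0]+80]
print("crop origin",c[0]-80,c[1]-50,"x5")
cv2.imwrite("pics/fin3.png",cv2.cvtColor(cv2.resize(im,None,fx=5,fy=5,interpolation=cv2.INTER_CUBIC),cv2.COLOR_RGB2BGR))
E
```

```text
0.008 [255. 252.]
-0.005 [255. 245.]
-0.02 [255. 236.]
lintel [255. 266.] 44.925
crop origin 175 198 x5
```

View pics/fin3.png

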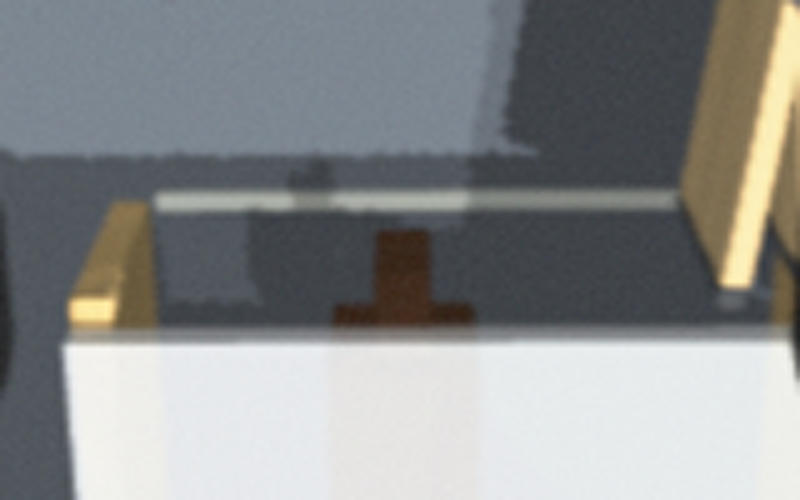

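```bash
python3 - <<'E'
from h import *
f,T=wrist()
for n,px,z in(("pull end bottom",(255.5,244.2),.004),("box end bottom",(255.5,259),.0),("roof edge",(255.5,266),.07),("wall foot",(198,263.5),0)):
    P=at_z(f,px,z,T)[:2]-CO; print(n,np.round([P@CX,P@CYv],4))
E
```

```text
pull end bottom [ 0.0083 -0.0196]
box end bottom [ 0.0383 -0.0196]
roof edge [ 0.0075 -0.0197]
wall foot [ 0.0469 -0.1178]
```

The pull end is at x = 8.3 mm, so case_mid is at about 0.1008 m. That puts the plain end against the rear wall, and the robot is clear.

```bash
python3 -c "
from cell import *
print(sign_off())"
```

```text
the job is handed in; nothing more can be done
None
```

The job is handed in at about 45 s: the door is folded back (about 1.43 rad), the case went from the hood to the mat and was picked up by its pull, and it now lies against the cupboard's rear wall with the pull towards the doorway. No verdict came back.

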